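Turn the primed test panel over its hinge rod

ROBOT

A 6-joint arm with a two-finger parallel gripper is mounted at the origin on a cart in front of the work surface, level with it; the furniture and walls round the work are solid. World frame = base frame: x ahead of the robot, y to its left, z up, the work surface at z = 0. Lengths are in m, angles in rad, forces in N, time in s.
With the tool pointing down it reaches from about 0.25 to 0.725 m from the base axis. Payload 4 kg.
Tool frame: the origin (TCP) lies at the very end of the fingers, on their centre line; the grasp point (between the pads) lies 19 mm behind it; z points along the fingers, y is the line along which they close (so a half turn about z gives the same grasp; the last joint's range is limited). The gripper opens to 85 mm and grips with 20 to 120 N. Pads are 22 mm wide; open, the fingers measure 114 mm over their backs; the gripper's body (76 mm by 85 mm) begins 54 mm behind the grasp point. The pads swing forward as they close: fully open they stand 13 mm farther back than shut.
Start: joints at [-1.295, 0.241, 0.005, 1.335, 0, 1.571], TCP at [0.136, -0.481, 0.231] pointing down, gripper open.
Joint ranges: [-2.72, 2.72], [-1.05, 1.87], [-1.09, 1.28], [-1.99, 2.15], [-1.42, 1.44], [-3.14, 3.14]. Speed limits (rad/s): [2.79, 2.79, 3.14, 3.14, 3.14, 3.14].

INTERFACE

Orientations are given as a unit quaternion [x, y, z, w].
In Python, from workcell import bot gives the robot as it stands.
- The arm moves only by the tool carry_out, never from a script. Its argument "increments" is one flat list of numbers, 5 for each row, row after row: the finger opening in cm, from 0 to 8.54, then the shift along the tool's x, y, z in cm, then the turn about the tool's z in rad. A call has exactly 5 rows; each row shifts and turns the commanded pose from where the row before left it, along the tool's axes as they then stand; what a row does not reach is not made up. A row lasts 1/8 s, in which the tool goes at most 62.5 mm and 10.7 degrees, less where a joint would pass 70% of its speed; a pose out of reach is approached as far as the arm can. A call with a gripper value outside its range is refused whole. The fingers move at their own pace and stop on an object; the grip force is fixed at half the most. Time passes only in rows, so rows that do not move let the fingers close, or fill a call up. It gives the time, the measured TCP pose, the force, the opening and the grip force at its end, in the units of the state.
- bot.get_obs(): the state, without advancing time (a new reading comes with each control period).
- bot.camera(name): name is "scene" or "top"; returns a dict with "pixels" (420x560x3 uint8, blue, green, red), "range_z" (420x560 float32, m along the optical axis (not along the pixel's ray), 0 where there is no reading), "mtx" (3x3 intrinsics, pixels), "D" ([k1, k2, p1, p2, k3] as OpenCV has them; the pictures are not rectified), "eye" and "attitude" of the camera in the world. Camera axes: x right, y down, z forward; pixel columns grow to the right and rows downward; lengths in m; the calibration is good to about 2 mm. A picture is of the moment at which its call begins.
- bot.job_done(): hands the job in; it is judged then, once.
Trained networks look in a picture, given as the dict that the camera call returned (one of the last four; its "shot" number tells which), for a name from the list of things; names that differ only in an ending like _2 or _b are one class to them, and where a whole thing is asked for, a point or a joint stands for the part that bears it (a point fixed in the world has none). Each returns a list of dicts, best first, with "p" (0 to 1); they miss things now and then, are a little off and sometimes report something else, mostly with a low value. They report only what shows in the picture. A call takes as long as a camera call.
- bot.find_in(picture, name): "xyz" ([x, y, z] in m, in the coordinates of the camera as it stood for that picture, good to about 4 mm: the middle of the surface that is visible of it).
- bot.regions_of(picture, name): "mask" (420x560 bool, what is visible of it).
- bot.place_of(picture, name): "xyz" ([x, y, z] in m, in the coordinates of the camera as it stood for that picture, good to about 4 mm: a listed point, or the origin of a listed thing).
The state is a dict: "clock": time; "joint_pos": joint angles; "joint_vel": joint speeds; "tau": joint torques, N m; "eef_pos": TCP position; "tool_rot": TCP orientation; "ft_force": force on the tool from outside, world axes, zero at the start; "ft_torque": the same for the moment, N m; "grip_width": finger opening in m; "grasp_force": force on a finger pad.
Only numpy, scipy, OpenCV 4.12 (cv2) and the standard library are available. Lean on these libraries where they do the work, as an engineer would, in place of code of your own. Each camera call takes 0.05 s, during which the arm holds its last target. There are 200 camera calls.

TASK

The test-panel stand carries a wide and a narrow metal panel, both hinged on one rod and lying primed side up on its right half. With the fingertips, push the wide panel up by its bent lip and guide it over the rod until it lies fully flat on the left half, bare back up, for its next coat. Do not pinch, fling or bear down hard on the panel; leave the narrow panel, the stand and the things round it where they are.

Things in the scene. Friction and masses are not known exactly. Their poses are not given: they have to be found in the camera images.
- stand: Loose 3 kg plywood panel stand. Origin: centre of its underside, on the table. x runs along the hinge rod, roughly away from the robot; +y is the left half, -y the right half. Foot 205 (x) x 180 (y) x 12 mm; deck 205 x 160 mm, top 52 mm high; rubber strips on it, 56 mm high, carry the panels. Rod over the deck's middle line, in three lugs of 7 mm radius at x = -94, +25, +94 mm.
- wide (a joint): Angle of the wide panel about the rod: 0 = lying on the right half (-y of the stand), pi/2 = upright, pi = lying flat on the left half. Starts at 0 to 0.35. Stiff hinge, about 0.1 N m of friction, panel about 0.12 kg: a push of 1 to 2 N at the edge moves it, it stays where it is left and must be pushed down all the way.
- wide_spine (a point): Point on the rod's axis at the middle of the wide panel, 57.5 mm above the table (stand x = -35 mm). Axes turn with the panel: x along the rod as the stand's x, y from the free edge towards the rod, z out of the primed (grey) side.
- wide_edge (a point): Middle of the wide panel's bend line, 95 mm from the rod's axis; same axes. The panel is smooth 3 mm aluminium sheet (friction on the fingers about 0.35), 100 mm along the rod (stand x -85 to +15 mm), flat from the rod to this line.
- wide_lip (a point): Middle of the outer edge of the wide panel's lip: 30 mm long beyond the bend line, as wide as the panel, bent 60 degrees towards the primed side, so that its edge is 110 mm from the rod and 26 mm above the sheet when the panel lies on the right. It overhangs the deck by 15 to 30 mm with free space below down to the foot. Turned over, it points down beside the deck.
- narrow (a joint): Angle of the narrow panel about the same rod, 0 = lying on the right half, where it starts and is to stay. Same sheet and lip as the wide panel but only 50 mm along the rod (stand x +33 to +83 mm), 18 mm beyond the wide panel.
- cup: Grey translucent mixing cup, 68 mm across, 62 mm high, standing upright to the right of the stand; origin at the centre of its underside. To be left alone.
- tape: Roll of masking tape lying flat, 104 mm across, 24 mm high, to the right and nearer the robot; origin at the centre of its underside. To be left alone.
- block: Black sanding block, 60 x 78 x 23 mm, lying to the left of the stand; origin at the centre of its underside. To be left alone.

How it is judged:
On the way:
1. the wide panel is pushed up to about upright by the fingertips (value of joint wide between 1.2 and 2.2 rad and contact force between the fingers and wide above 0.1 N), for 0.05 s.
At the end, for the whole second after the job is handed in: The wide panel lies on the left half within 0.08 rad (about 8 mm at its edge) of flat and at rest; the narrow panel still lies on the right half within 0.08 rad; the stand, cup, tape roll and sanding block are upright and within 25 mm of where they were (value of joint wide above 3.06 rad and value of joint narrow below 0.08 rad and distance of each of stand, cup, tape, block from where it was at the start of the episode below 0.025 m and angle between stand's own z axis and vertical below 0.03 rad and angle between cup's own z axis and vertical below 0.1 rad and angular speed of wide below 0.1 rad/s); the robot touches nothing.
It fails at once if the wide panel is flung (faster than 6 rad/s) (velocity of joint wide above 6 rad/s).
It fails at once if the panel is pinched or borne down on hard (over 38 N between fingers and panel) (contact force between the fingers and wide above 38 N).
It fails at once if the narrow panel is lifted (over 0.2 rad) (value of joint narrow above 0.2 rad).
It fails at once if the stand is shoved, lifted or tipped (distance of stand from where it was at the start of the episode above 0.03 m or angle between stand's own z axis and vertical above 0.08 rad).
It fails at once if a bystander is moved, lifted or knocked over (distance of any of cup, tape, block from where it was at the start of the episode above 0.03 m).
It also fails if it takes over 38 s, if anything falls off the work surface, if the arm or the gripper's body presses on something with over 40 N, if the wrist force passes 120 N, or if a joint passes its speed limit or range.

## Working session

There is one attempt and no reset: what is moved stays moved. The work goes in short steps, Python scripts to look and compute and a tool call to move; the robot and the scene stay as the last step left them, time stands still between calls to the robot, and variables do not carry over. Pictures are saved under pics/ and viewed, at most 10 in all, crops included, and the job is handed in when it is done.

Besides the shell and the picture viewer there is one more tool, called after ">>>" as name(argument=value, ...), one argument or row to a line, values as JSON. carry_out: Moves the arm, as the interface text tells. Its arguments: {"type":"object","properties":{"increments":{"type":"array","items":{"type":"number"}}},"required":["increments"]}

```bash
mkdir -p pics; cat > h.py <<'E'
import numpy as np, cv2
from scipy.spatial.transform import Rotation as R
from workcell import bot
def w(c,p): 
    a=np.array(c["attitude"]); M=a if a.shape==(3,3) else R.from_quat(a).as_matrix()
    return M@np.array(p)+np.array(c["eye"])
E
python3 - <<'E'
from h import *
np.set_printoptions(precision=4,suppress=True)
o=bot.get_obs(); print({k:np.round(v,3) for k,v in o.items()})
for n in ["scene","top"]:
    c=bot.camera(n); cv2.imwrite(f"pics/{n}0.png",c["pixels"]); print(n,c["eye"],c["attitude"])
    for t in ["stand","wide_spine","wide_edge","wide_lip","cup","tape","block"]:
        for r in bot.place_of(c,t)[:1]: print(t,r["p"],w(c,r["xyz"]))
E
```

```text
{'clock': np.float64(0.0), 'joint_pos': array([-1.295,  0.241,  0.004,  1.335, -0.   ,  1.571]), 'joint_vel': array([-0.002, -0.   ,  0.   , -0.   , -0.002, -0.002]), 'tau': array([ -0.001, -37.232,  25.241,   0.017,   0.   ,  -0.   ]), 'eef_pos': array([ 0.136, -0.48 ,  0.23 ]), 'tool_rot': array([ 0.991,  0.137, -0.   , -0.001]), 'ft_force': array([ 0.066, -1.385,  0.335]), 'ft_torque': array([ 0.03 ,  0.027, -0.027]), 'grasp_force': np.float64(0.0), 'grip_width': np.float64(0.086)}
scene [-0.2026  0.7026  0.7526] [-0.3601  0.8115 -0.4225  0.1826]
stand 0.68 [ 0.527  -0.0103 -0.0012]
wide_spine 0.94 [ 0.4968 -0.0167  0.0586]
wide_edge 0.87 [ 0.5211 -0.1062  0.0725]
wide_lip 0.57 [ 0.5261 -0.1172  0.1059]
cup 0.87 [ 0.5863 -0.3415 -0.0029]
tape 0.62 [ 0.4379 -0.3443 -0.002 ]
block 0.88 [ 0.5414  0.4322 -0.0011]
top [0.3829 0.0222 1.4653] [-0.6952  0.7173 -0.0212  0.04  ]
stand 0.56 [ 0.5307 -0.0103  0.004 ]
wide_spine 0.71 [ 0.4954 -0.0172  0.0582]
wide_edge 0.9 [ 0.5247 -0.1091  0.0721]
wide_lip 0.69 [ 0.5189 -0.1171  0.1027]
cup 0.86 [ 0.5803 -0.3406 -0.0012]
tape 0.78 [ 0.4407 -0.333   0.0008]
block 0.78 [ 0.5476  0.4351 -0.0017]
```

View pics/scene0.png

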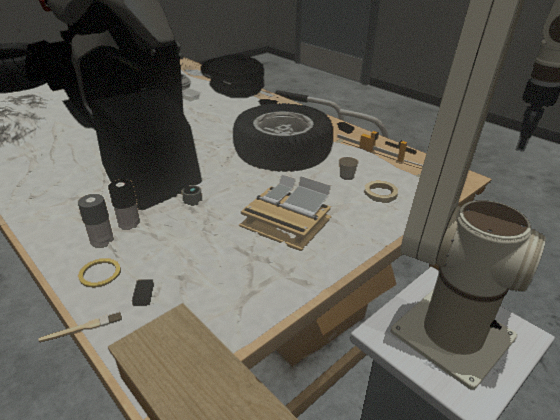

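View pics/top0.png

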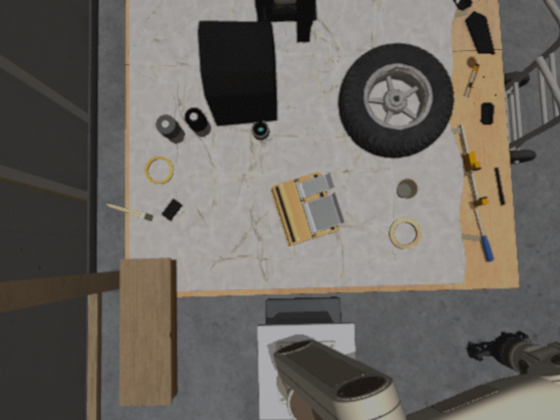

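The views agree: the stand is centred at about (0.53, -0.01) and yawed by about +0.28 rad, at top-image pixel (308, 210). The wide panel is on its right half at (323, 212), tilted up about 0.15 rad, with the narrow panel beyond it at (316, 185). The cup (406, 188) and tape (404, 233) are well to the right. The tool's x axis already lies along the rod and its y axis points to stand-right, so I'm approaching the lip from the right with the fingers shut.

>>> carry_out(
  increments=[0,4.5,-1.5,0,0,0,4.5,-1.5,0,0,0,4.5,-1.5,0,0,0,4.5,-1.5,0,0,0,4.5,-1.5,0,0],
)

```text
clock: 1.42
eef_pos: [0.3334, -0.3468, 0.2315]
tool_rot: [0.991, 0.137, 0.0, 0.0]
ft_force: [0.9, -1.0, 1.3]
grip_width: 0.0
grasp_force: 0.0
```

>>> carry_out(
  increments=[0,4.5,-2,0,0,0,4.5,-2,0,0,0,4.5,-2,0,0,0,4.5,-2,1,0,0,4.5,-2,1,0],
)

```text
clock: 2.05
eef_pos: [0.5228, -0.1891, 0.2113]
tool_rot: [0.991, 0.137, 0.0, 0.0]
ft_force: [0.5, -1.0, -0.6]
grip_width: 0.0001
grasp_force: 0.0
```

```bash
cat >> h.py <<'E'
SP=np.array([.496,-.017,.0575])
def st():
    o=bot.get_obs(); M=R.from_quat(o["tool_rot"]).as_matrix(); d=M.T@(o["eef_pos"]-SP)
    print("t",round(float(o["clock"]),2),"tcp rel spine (along,right,down->z) mm",np.round(d[:2]*1e3,1),"z",round(o["eef_pos"][2]*1e3,1),"F tool",np.round(M.T@o["ft_force"],1),"yaw",round(float(np.arctan2(M[1,0],M[0,0])),3),"w",o["grip_width"])
E
python3 - <<'E'
from h import *
st()
# panel/stand orientation from depth cloud (top view)
for n in ["top","scene"]:
    c=bot.camera(n)
    for t in ["wide_spine","narrow"]:
        r=bot.regions_of(c,t)
        if not r: continue
        m=r[0]["mask"]; v,u=np.nonzero(m&(c["range_z"]>0)); z=c["range_z"][v,u]
        q=cv2.undistortPoints(np.stack([u,v],1).astype(float)[:,None],np.array(c["mtx"]),np.array(c["D"]))[:,0]
        P=np.array([w(c,p) for p in np.c_[q*z[:,None],z]])
        pc=P.mean(0); print(n,t,r[0]["p"],len(z),"centre",pc.round(3),"zrange",np.percentile(P[:,2],[2,50,98]).round(3))
        b=cv2.minAreaRect(P[:,:2].astype(np.float32)*1000); print(b)
E
```

```text
t 2.05 tcp rel spine (along,right,down->z) mm [-21. 173.] z 211.3 F tool [0.2 1.  0.6] yaw 0.276 w 6.493962609102636e-05
top wide_spine 0.64 1148 centre [ 0.511 -0.067  0.07 ] zrange [0.05  0.069 0.102]
((515.1917114257812, -70.81326293945312), (107.80349731445312, 127.0343246459961), 17.76177406311035)
top narrow 0.85 596 centre [ 0.601 -0.043  0.062] zrange [0.051 0.06  0.084]
((604.5127563476562, -40.67915344238281), (59.90916061401367, 118.10807800292969), 17.274280548095703)
scene wide_spine 0.71 1208 centre [ 0.51  -0.075  0.072] zrange [0.053 0.07  0.102]
((553.3151245117188, -135.77426147460938), (130.17384338378906, 300.6236572265625), 32.39625930786133)
scene narrow 0.9 500 centre [ 0.599 -0.054  0.062] zrange [0.049 0.061 0.084]
((628.2091674804688, -101.82736206054688), (69.78201293945312, 256.4411926269531), 29.568607330322266)
```

>>> carry_out(
  increments=[0,0.5,0,2.5,-0.03,0,0.5,0,2.5,0,0,0,0,2.5,0,0,0,0,2.5,0,0,0,0,2.5,0],
)

```text
clock: 2.98
eef_pos: [0.5304, -0.1888, 0.0864]
tool_rot: [0.989, 0.151, 0.0, 0.0]
ft_force: [0.6, -0.0, -0.0]
grip_width: 0.0003
grasp_force: 0.0
```

>>> carry_out(
  increments=[0,0,-1.5,0,0,0,0,-1.5,0,0,0,0,-0.8,0,0,0,0,-0.8,0,0,0,0,-0.8,0,0],
)

```text
clock: 3.6
eef_pos: [0.5154, -0.1359, 0.0871]
tool_rot: [0.988, 0.152, 0.001, 0.001]
ft_force: [3.8, -11.4, 3.5]
grip_width: -0.0002
grasp_force: 6.7
```

```bash
python3 - <<'E'
from h import *
st()
E
```

```text
t 3.6 tcp rel spine (along,right,down->z) mm [-17.3 119.3] z 87.1 F tool [ 0.2 12.1 -3.5] yaw 0.306 w -0.00021839555780165737
```

>>> carry_out(
  increments=[0,0,0.8,0,0,0,0,0.2,1,0,0,0,0,1,0,0,0,-0.5,0,0,0,0,-0.4,-0.6,0],
)

```text
clock: 4.22
eef_pos: [0.5142, -0.1364, 0.0716]
tool_rot: [0.988, 0.152, -0.001, -0.0]
ft_force: [0.1, -2.2, 0.4]
grip_width: 0.0002
grasp_force: 0.8
```

>>> carry_out(
  increments=[0,0,-0.4,-0.9,0,0,0,-0.4,-0.9,0,0,0,-0.4,-0.9,0,0,0,-0.5,-0.9,0,0,0,-0.5,-0.9,0],
)

```text
clock: 4.85
eef_pos: [0.5084, -0.1154, 0.1181]
tool_rot: [0.988, 0.152, 0.0, 0.0]
ft_force: [0.3, -0.6, -0.5]
grip_width: 0.0
grasp_force: 0.6
```

```bash
python3 - <<'E'
from h import *
st()
c=bot.camera("scene"); cv2.imwrite("pics/s1.png",cv2.resize(c["pixels"][120:280,200:400],(800,640))[:600])
for t in ["wide_spine","wide_edge","wide_lip","stand"]:
    for r in bot.place_of(c,t)[:1]: print(t,r["p"],w(c,r["xyz"]).round(4))
E
```

```text
t 4.85 tcp rel spine (along,right,down->z) mm [-17.8  97.6] z 118.1 F tool [0.1 0.7 0.5] yaw 0.306 w 3.196592282954823e-05
wide_spine 0.74 [ 0.4943 -0.0212  0.0572]
wide_edge 0.66 [ 0.519  -0.0962  0.1079]
wide_lip 0.92 [ 0.5197 -0.0929  0.1378]
```

View pics/s1.png

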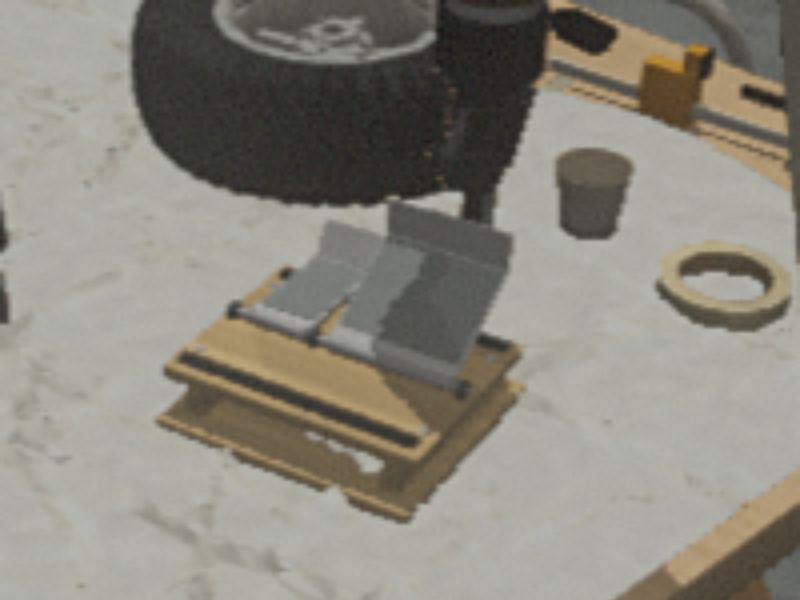

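The scene view shows the wide panel up at about 32°, with the fingertips behind its lip at crop (480, 210). The narrow panel and the stand are undisturbed. I'll lower the tips behind the bend line and follow the arc.

>>> carry_out(
  increments=[0,0,0.5,0,0,0,0,0,1.2,0,0,0,0,1.2,0,0,0,-0.5,0,0,0,0,-0.4,-0.5,0],
)

```text
clock: 5.72
eef_pos: [0.509, -0.1168, 0.0998]
tool_rot: [0.989, 0.151, 0.001, 0.005]
ft_force: [-0.5, -10.5, 9.6]
grip_width: -0.0002
grasp_force: 6.5
```

>>> carry_out(
  increments=[0,0,-0.5,-0.6,0,0,0,-0.5,-0.6,0,0,0,-0.6,-0.5,0,0,0,-0.7,-0.5,0,0,0,-0.7,-0.4,0],
)

```text
clock: 6.35
eef_pos: [0.5004, -0.0863, 0.1262]
tool_rot: [0.988, 0.151, 0.002, 0.004]
ft_force: [1.2, -8.8, 12.1]
grip_width: 0.0001
grasp_force: 6.5
```

```bash
python3 - <<'E'
from h import *
st()
c=bot.camera("scene")
for t in ["wide_spine","wide_edge","wide_lip","narrow"]:
    for r in bot.place_of(c,t)[:1]: print(t,r["p"],w(c,r["xyz"]).round(4))
E
```

```text
t 6.35 tcp rel spine (along,right,down->z) mm [-16.3  68. ] z 126.2 F tool [ -1.4   8.8 -12. ] yaw 0.304 w 0.00012622384422088066
wide_spine 0.89 [ 0.4957 -0.0184  0.0579]
wide_edge 0.8 [ 0.5089 -0.0656  0.1361]
wide_lip 0.78 [ 0.5108 -0.0516  0.164 ]Traceback (most recent call last):
  File "<stdin>", line 5, in <module>
ValueError: it knows: block, cup, stand, tape, wide_edge, wide_lip, wide_spine
```

>>> carry_out(
  increments=[0,0,-0.2,-0.7,0,0,0,-0.7,-0.3,0,0,0,-0.8,-0.2,0,0,0,-0.8,-0.2,0,0,0,-0.8,-0.1,0],
)

```text
clock: 7.18
eef_pos: [0.488, -0.0509, 0.1392]
tool_rot: [0.988, 0.153, -0.0, -0.0]
ft_force: [0.6, -0.7, -0.3]
grip_width: 0.0002
grasp_force: 0.7
```

```bash
python3 - <<'E'
from h import *
st()
c=bot.camera("scene"); cv2.imwrite("pics/s2.png",cv2.resize(c["pixels"][120:270,200:400],(800,600)))
for t in ["wide_spine","wide_edge","wide_lip"]:
    for r in bot.place_of(c,t)[:1]: print(t,r["p"],w(c,r["xyz"]).round(4))
E
```

```text
t 7.17 tcp rel spine (along,right,down->z) mm [-17.9  29.8] z 139.2 F tool [0.4 0.8 0.3] yaw 0.306 w 0.0002172598881197876
wide_spine 0.97 [ 0.4984 -0.0179  0.0561]
wide_edge 0.62 [ 0.4993 -0.0307  0.1525]
```

View pics/s2.png

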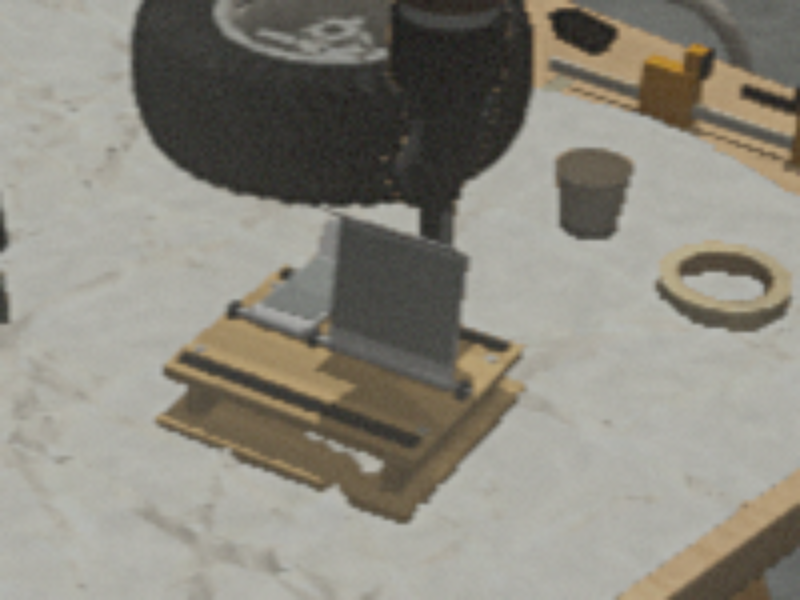

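The scene view shows the wide panel close to upright at about 80° (crop 400, 300), with the fingertip behind its upper edge at (435, 225). The narrow panel is still down. I'll continue over the rod.

>>> carry_out(
  increments=[0,0,-0.8,0,0,0,0,-0.8,0,0,0,0,-0.8,0.1,0,0,0,-0.8,0.2,0,0,0,-0.9,0.3,0],
)

```text
clock: 8.0
eef_pos: [0.4758, -0.0122, 0.1332]
tool_rot: [0.988, 0.152, 0.0, -0.0]
ft_force: [0.1, -0.5, 0.4]
grip_width: 0.0002
grasp_force: 0.5
```

```bash
python3 - <<'E'
from h import *
st()
E
```

```text
t 8.0 tcp rel spine (along,right,down->z) mm [-17.8 -10.7] z 133.2 F tool [-0.1  0.5 -0.4] yaw 0.306 w 0.00019582237137044474
```

>>> carry_out(
  increments=[0,0,-0.9,0.45,0,0,0,-0.9,0.55,0,0,0,-0.9,0.7,0,0,0,-0.8,0.9,0,0,0,-0.6,0.9,0],
)

```text
clock: 8.62
eef_pos: [0.4633, 0.0269, 0.0976]
tool_rot: [0.988, 0.152, -0.0, -0.0]
ft_force: [0.1, -1.0, 0.6]
grip_width: -0.0002
grasp_force: 0.5
```

```bash
python3 - <<'E'
from h import *
st()
c=bot.camera("scene"); cv2.imwrite("pics/s3.png",cv2.resize(c["pixels"][120:270,200:400],(800,600)))
for t in ["wide_spine","wide_edge","wide_lip"]:
    for r in bot.place_of(c,t)[:1]: print(t,r["p"],w(c,r["xyz"]).round(4))
E
```

```text
t 8.62 tcp rel spine (along,right,down->z) mm [-17.9 -51.7] z 97.6 F tool [-0.1  0.9 -0.6] yaw 0.306 w -0.00017632673283281288
wide_spine 0.73 [ 0.4947 -0.0196  0.057 ]
wide_edge 0.56 [0.4721 0.0607 0.1099]
wide_lip 0.8 [0.4708 0.0868 0.0948]
```

View pics/s3.png

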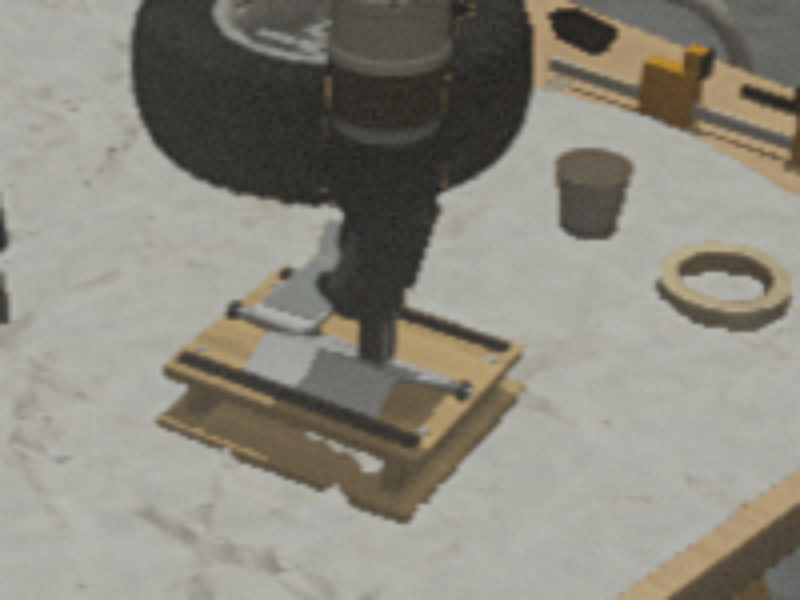

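The scene view shows the panel past the top and leaning left at about 148°, bare back up (crop 320, 365). The fingertip is on its back at (375, 350). I'll push it down.

>>> carry_out(
  increments=[0,0,-0.6,0.8,0,0,0,-0.5,0.9,0,0,0,-0.4,0.8,0,0,0,-0.2,0.7,0,0,0,0,0.4,0],
)

```text
clock: 9.45
eef_pos: [0.4581, 0.0428, 0.0617]
tool_rot: [0.988, 0.153, -0.0, -0.0]
ft_force: [0.5, -0.6, 1.6]
grip_width: -0.0002
grasp_force: 0.4
```

```bash
python3 - <<'E'
from h import *
st()
E
```

```text
t 9.45 tcp rel spine (along,right,down->z) mm [-18.2 -68.5] z 61.7 F tool [ 0.3  0.8 -1.6] yaw 0.306 w -0.0002453283351846503
```

Now I'll press gently in small steps to find the strip.

>>> carry_out(
  increments=[0,0,0,0.15,0,0,0,0,0.1,0,0,0,0,0.1,0,0,0,0,0,0,0,0,0,0,0],
)

```text
clock: 10.07
eef_pos: [0.4586, 0.0425, 0.059]
tool_rot: [0.988, 0.152, 0.0, 0.0]
ft_force: [-1.0, 0.3, 3.3]
grip_width: -0.0001
grasp_force: 1.4
```

```bash
python3 - <<'E'
from h import *
st()
E
```

```text
t 10.07 tcp rel spine (along,right,down->z) mm [-17.8 -68. ] z 59.0 F tool [-0.8 -0.6 -3.3] yaw 0.306 w -0.00010691396188115464
```

>>> carry_out(
  increments=[0,0,0,0.1,0,0,0,0,0.05,0,0,0,0,0,0,0,0,0,0,0,0,0,0,0,0],
)

```text
clock: 10.7
eef_pos: [0.4587, 0.0424, 0.0588]
tool_rot: [0.988, 0.152, 0.001, 0.0]
ft_force: [-4.4, 0.0, 13.8]
grip_width: -0.0
grasp_force: 6.9
```

The force rose to 14 N with no further travel, so the panel is seated flat. I'll lift straight up and check.

>>> carry_out(
  increments=[0,0,0,-1.5,0,0,0,0,-3,0,0,0,0,-4,0,0,0,0,-4,0,0,0,0,-4,0],
)

```text
clock: 11.32
eef_pos: [0.4585, 0.0425, 0.2234]
tool_rot: [0.988, 0.152, 0.0, 0.0]
ft_force: [-0.1, -0.3, 0.1]
grip_width: 0.0001
grasp_force: 0.0
```

>>> carry_out(
  increments=[0,-4,0,0,0,0,-4,0,0,0,0,-4,0,0,0,0,0,0,0,0,0,0,0,0,0],
)

```text
clock: 11.95
eef_pos: [0.3449, 0.0064, 0.2226]
tool_rot: [0.988, 0.152, 0.001, 0.0]
ft_force: [0.7, 0.2, 0.3]
grip_width: -0.0001
grasp_force: 0.0
```

```bash
python3 - <<'E'
from h import *
st()
c=bot.camera("scene"); cv2.imwrite("pics/s4.png",cv2.resize(c["pixels"][120:270,200:400],(800,600)))
for t in ["stand","wide_spine","wide_edge","wide_lip","cup","tape","block"]:
    for r in bot.place_of(c,t)[:1]: print(t,r["p"],w(c,r["xyz"]).round(4))
E
```

```text
t 11.95 tcp rel spine (along,right,down->z) mm [-136.8  -67.7] z 222.6 F tool [ 0.7  0.  -0.3] yaw 0.306 w -5.8054766476253327e-05
stand 0.95 [ 0.5282 -0.0098  0.0033]
wide_spine 0.97 [ 0.496  -0.0191  0.0544]
wide_edge 0.66 [0.4721 0.0722 0.0609]
wide_lip 0.72 [0.4697 0.0911 0.0308]
cup 0.75 [ 0.5839 -0.343  -0.0022]
tape 0.8 [ 0.4388 -0.3422  0.0021]
block 0.75 [ 0.5433  0.4336 -0.0022]
```

View pics/s4.png

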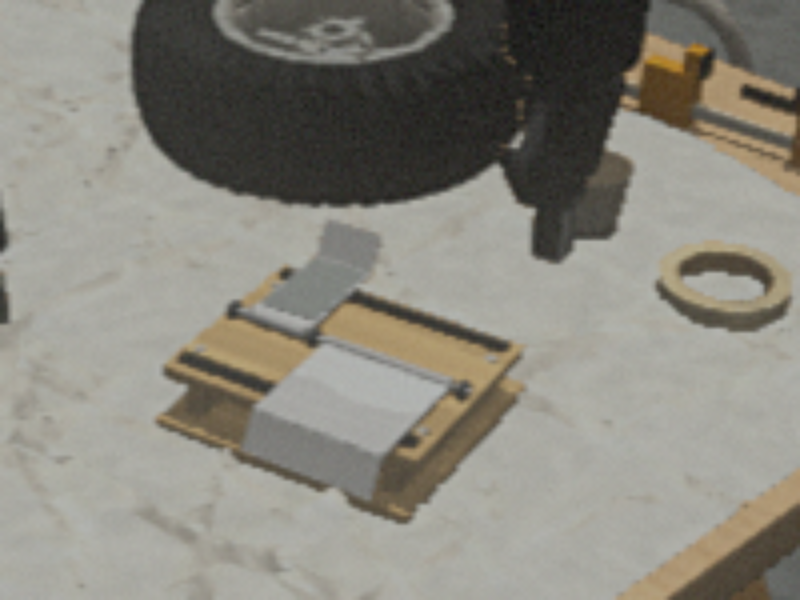

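The scene view shows the wide panel flat on the left half, bare back up (crop 345, 395), with its lip hanging down beside the deck (315, 460). The narrow panel, cup and tape have not moved. I'm handing it in.

```bash
python3 -c "
from workcell import bot
print(bot.job_done())"
```

```text
the job is handed in; nothing more can be done
None
```

The wide panel lies flat on the left half, bare back up, with the narrow panel, stand, cup, tape and block where they were; the job is handed in at about 12 s, and no verdict was returned.

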